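# Feed jar caps single file through the feeder gate

## Task

Slide the three loose black caps in the cap feeder's hopper through its narrow gate into the lane behind it, one at a time: each cap must be wholly through the gate before the next one enters it. Push them along the floor with the fingertips, never lifting or tipping a cap, and leave the jars and the bottle beside the feeder where they stand. Finish with all three caps lying flat in the lane, wholly past the gate.

Things in the scene. Friction and masses are not known exactly. Their poses are not given: they have to be found in the camera images.
- feeder: the cap feeder, a low open tray fixed to the bench: white floor, aluminium walls. Origin on the bench right under the middle of the gate; x axis is the feed direction (hopper at negative x, lane at positive x), y across, z up. The floor's top is 6 mm above the bench everywhere; walls are 6 mm thick, their tops 22 mm above the bench.
- gate (a point): middle of the gate, on the floor's top; axes as the feeder's. Two dark steel posts 8 mm thick along x (4 mm either side of this point), 30 mm tall, leave a gap of 60 mm (y = -30 to 30 mm).
- hopper (a point): point on the hopper's floor, 150 mm before the gate on the centre line; axes as the feeder's. The hopper is the wide open part, 190 mm wide inside (y = -95 to 95 mm), its back wall's inner face 285 mm before the gate; from 90 mm before the gate two straight slanting walls narrow it to the gate.
- lane_end (a point): closed far end of the lane, on its floor, 175 mm past the gate on the centre line; axes as the feeder's. The lane is 60 mm wide, straight, with room for three caps in a row; a cap pushed in may push those before it along. A grey block (60 mm long, 110 mm wide, 45 mm high) closes the end.
- cap0: black ribbed screw cap lying flat on the feeder's floor: a plain disc 48 mm in diameter, 18 mm high, about 20 g, with a slightly greyer round centre on its top; slides freely. Origin at the centre of its underside. The three caps are alike and their order does not matter.
- cap1: black ribbed screw cap lying flat on the feeder's floor: a plain disc 48 mm in diameter, 18 mm high, about 20 g, with a slightly greyer round centre on its top; slides freely. Origin at the centre of its underside. The three caps are alike and their order does not matter.
- cap2: black ribbed screw cap lying flat on the feeder's floor: a plain disc 48 mm in diameter, 18 mm high, about 20 g, with a slightly greyer round centre on its top; slides freely. Origin at the centre of its underside. The three caps are alike and their order does not matter.
- jar_open: black jar filled with pale mint cream, no lid, 52 mm in diameter, 42 mm high, standing on the bench beside the lane; not to be disturbed. Origin at the centre of its underside.
- jar_closed: black jar with its cap on and a round white label on top, 52 mm in diameter, 56 mm high, standing on the bench on the lane's other side; not to be disturbed. Origin at the centre of its underside.
- bottle: squat clear bottle with a white cap, 48 mm in diameter, 62 mm high, standing on the bench beyond the hopper's far side; not to be disturbed. Origin at the centre of its underside.
Things that resemble listed ones, but are neither listed nor needed, are in the scene too. Leave any blue or red look-alike of the cap2 alone.

How it is judged:
By the outcome, as a careful person would: the job done as asked, in the order asked, and still so for the second after the job is handed in, with the robot touching nothing.
It also fails if it takes over 61 s, if anything falls off the work surface, if the arm or the gripper's body presses on something with over 40 N, if the wrist force passes 120 N, or if a joint passes its speed limit or range.

## Robot

A 6-joint arm with a two-finger parallel gripper is mounted at the origin on the work surface. World frame = base frame: x ahead of the robot, y to its left, z up, the work surface at z = 0. Lengths are in mm, angles in degrees, forces in N, time in s.
With the tool pointing down it reaches from about 350 to 850 mm from the base axis. Payload 8.1 kg.
Tool frame: the origin (TCP) lies at the very end of the fingers, on their centre line; the grasp point (between the pads) lies r.tcp_to_grasp behind it (r.tcp_to_grasp is the distance from the TCP to the grasp point, in mm); z points along the fingers, y is the line along which they close (so a half turn about z gives the same grasp; the last joint's range is limited). The gripper opens to 85 mm and grips with 20 to 120 N. Pads are 22 mm wide; open, the fingers measure 114 mm over their backs; the gripper's body (76 mm by 85 mm) begins 54 mm behind the grasp point. The pads swing forward as they close: fully open they stand 13 mm farther back than shut.
Start: joints at [-73.877, 7.471, 85.268, -0, 87.261, -4.893], TCP at [215.198, -560.085, 231.292] pointing down, gripper open.
Joint ranges: [-169.43, 169.43], [-51.17, 129.36], [1.28, 143.12], [-76.62, 256.62], [0, 156.53], [-152.29, 152.29]. Speed limits (degrees/s): [136.94, 136.94, 159.86, 180, 180, 180].

## Interface

Orientations are given as [roll, pitch, yaw] about the fixed x, y, z axes, in that order (R = Rz(yaw) Ry(pitch) Rx(roll)).
In Python, from bench import r gives the robot as it stands.
- The arm moves only by the shell command python3 -m handwheel 'ROWS' [OPENING] [FORCE]. ROWS is JSON, a list of rows, each a list of 4 numbers: the shift along the tool's x, y, z in m, then the turn about the tool's z in degrees. A call has 1 to 10 rows; each row shifts and turns the commanded pose from where the row before left it, along the tool's axes as they then stand; what a row does not reach is not made up. A row lasts 1/10 s, in which the tool goes at most 50 mm and 8.59 degrees, less where a joint would pass 70% of its speed; a pose out of reach is approached as far as the arm can. A call is refused whole if a number of a shift passes 0.05 or a number of a turn 8.59, either way. A call with a gripper value outside its range is refused whole. OPENING is the finger opening in m, from 0 to 0.0854, set as the call begins (- or left out, the last holds). The fingers move at their own pace and stop on an object; FORCE is the grip in N (left out, the last holds). Time passes only in rows, so rows that do not move let the fingers close. It gives the time, the measured TCP pose, the force, the opening and the grip force at its end, in the units of the state.
- r.sense(): the state, without advancing time (a new reading comes with each control period).
- r.snapshot(name): name is "scene" or "top"; returns the picture (480x640x3 uint8, red, green, blue); there is no depth.
- r.camera_params(name): a dict with "fx", "fy", "cx", "cy" (pixels), "D" ([k1, k2, p1, p2, k3] as OpenCV has them; the pictures are not rectified), "R" (3x3) and "t" (3): a world point X has camera coordinates R X + t. Camera axes: x right, y down, z forward; pixel columns grow to the right and rows downward; lengths in mm; the calibration is good to about 2 mm. A picture is of the moment at which its call begins. camera_params takes no time and is no camera call.
- r.hand_in(): hands the job in; it is judged then, once.
The state is a dict: "time": time; "joint_pos": joint angles; "qd": joint speeds; "joint_efforts": joint torques, N m; "tool_pos": TCP position; "tcp_rot": TCP orientation; "ft_force": force on the tool from outside, world axes, zero at the start; "wrist_torque": the same for the moment, N m; "finger_gap": finger opening in mm; "grip_force": force on a finger pad.
Only numpy, scipy, OpenCV 4.12 (cv2) and the standard library are available. Lean on these libraries where they do the work, as an engineer would, in place of code of your own. Each camera call takes 0.05 s, during which the arm holds its last target. There are 200 camera calls.

## Working session

There is one attempt and no reset: what is moved stays moved. The work goes in short steps, Python scripts to look and compute and a shell command to move; the robot and the scene stay as the last step left them, time stands still between calls to the robot, and variables do not carry over. Pictures are saved under pics/ and viewed, at most 10 in all, crops included, and the job is handed in when it is done.

```bash
mkdir -p pics; python3 - <<'E'
from bench import r
import cv2
for n in("scene","top"):
    im=r.snapshot(n); cv2.imwrite(f"pics/{n}0.png",im[:,:,::-1])
    p=r.camera_params(n); print(n,p)
print(r.sense(), r.tcp_to_grasp)
E
```

```text
scene {'fx': 445.10524295283557, 'fy': 445.10524295283557, 'cx': 316.38482510623476, 'cy': 247.91697805752304, 'D': array([-0.01355852,  0.        ,  0.        ,  0.        ,  0.        ]), 'R': array([[ 0.2990784 ,  0.95389185, -0.02534664],
       [ 0.46548582, -0.1690307 , -0.8687644 ],
       [-0.83299163,  0.24803017, -0.49457656]]), 't': array([-180.52293141, -227.80233423, 1164.59803914])}
top {'fx': 506.29048997961587, 'fy': 506.29048997961587, 'cx': 310.7128794716174, 'cy': 242.75836716544904, 'D': array([0.04540962, 0.        , 0.        , 0.        , 0.        ]), 'R': array([[-0.08748805, -0.99614312, -0.00668813],
       [-0.97217606,  0.08684379, -0.21755886],
       [ 0.21730059, -0.01253176, -0.97602429]]), 't': array([ 43.82167123, 591.92916167, 733.56896707])}
{'time': 0.1, 'joint_pos': array([-7.38772821e+01,  7.51368178e+00,  8.53244931e+01, -3.91933515e-04,
        8.72607075e+01, -4.89048564e+00]), 'qd': array([ 0.00342229, -0.08714859, -0.1052914 ,  0.01800722, -0.07309256,
       -0.03831602]), 'joint_efforts': array([ 9.48994821e-04, -5.70951033e+01, -5.01942229e+01, -2.10164326e-04,
        8.20108282e-03,  1.00723867e-05]), 'tool_pos': array([ 215.0531196 , -559.59617038,  230.30515329]), 'tcp_rot': array([-1.79901444e+02, -8.03983772e-03,  2.10132157e+01]), 'ft_force': array([ 0.57884846, -0.61745114,  0.43066617]), 'wrist_torque': array([ 0.00547903, -0.04107535,  0.01139417]), 'grip_force': 0.0, 'finger_gap': 85.30979764408927} 18.700000000000003
```

View pics/top0.png

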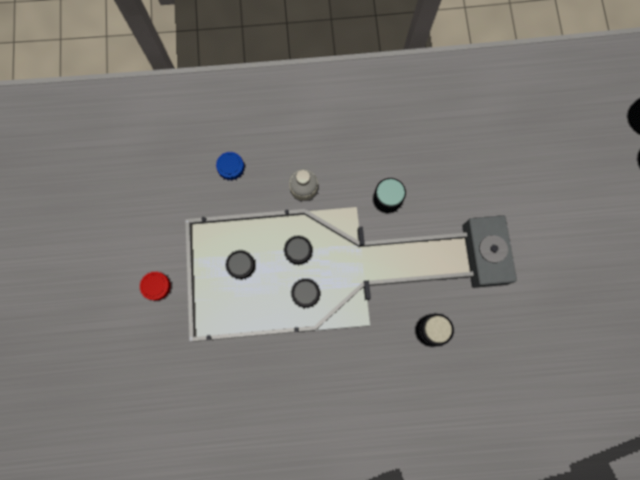

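View pics/scene0.png

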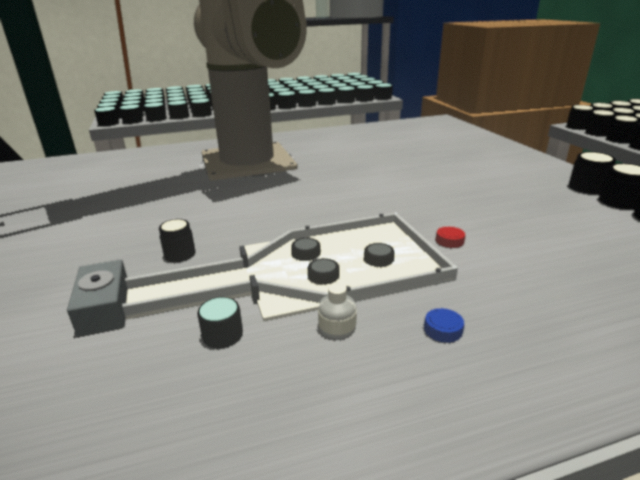

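The top view shows three black caps in the hopper at px (240,264), (298,249) and (306,293). The gate posts are at (361,236) and (367,290), and the lane runs right to the grey block at (491,250). The look-alikes are blue (230,165), red (155,286) and the jars (390,194) and (436,330), all outside the tray. Only the three black discs on the white floor fit the description.

```bash
cat > h.py <<'E'
import numpy as np, cv2
from bench import r
def K(p): return np.array([[p['fx'],0,p['cx']],[0,p['fy'],p['cy']],[0,0,1]])
def ray(n,uv):
    p=r.camera_params(n)
    q=cv2.undistortPoints(np.array(uv,float).reshape(-1,1,2),K(p),p['D'])[:,0]
    d=np.c_[q,np.ones(len(q))]@p['R']; c=-p['R'].T@p['t']
    return c,d/np.linalg.norm(d,axis=1)[:,None]
def plane(n,uv,z):
    c,d=ray(n,uv); return c+d*((z-c[2])/d[:,2])[:,None]
def tri(uv1,uv2):
    c1,d1=ray("top",uv1); c2,d2=ray("scene",uv2); o=[]
    for a,b in zip(d1,d2):
        s=np.linalg.lstsq(np.c_[a,-b],c2-c1,rcond=None)[0]
        o.append((c1+a*s[0]+c2+b*s[1])/2)
    return np.array(o)
def blobs(im,thr,box,amin=60,amax=2000):
    m=(im.max(2)<thr).astype(np.uint8)
    k=np.zeros_like(m); x0,y0,x1,y1=box; k[y0:y1,x0:x1]=1
    n,l,s,c=cv2.connectedComponentsWithStats(m*k)
    return [(c[i].round(1),s[i].tolist()) for i in range(1,n) if amin<s[i][4]<amax]
E
python3 - <<'E'
from h import *
t=cv2.imread("pics/top0.png"); s=cv2.imread("pics/scene0.png")
for b in blobs(t,110,(196,215,480,330)): print("top",b)
for b in blobs(s,110,(230,215,440,300)): print("scn",b)
a=cv2.resize(t[200:345,180:520],None,fx=2.3,fy=2.3,interpolation=3)
b=cv2.resize(s[205:320,60:470],(782,219),interpolation=3)
a=a[:,:782]; cv2.imwrite("pics/crop0.png",np.vstack([a,b])[:600])
E
```

```text
top (array([236.6, 218.5]), [196, 215, 96, 9, 180])
top (array([453.3, 257.8]), [363, 217, 117, 84, 1275])
top (array([354.5, 235.6]), [316, 220, 55, 27, 179])
top (array([298. , 249.9]), [284, 236, 29, 29, 647])
top (array([240.2, 264.5]), [226, 250, 29, 30, 662])
top (array([305.3, 292.9]), [291, 279, 29, 29, 658])
top (array([430.2, 320.3]), [414, 312, 41, 18, 279])
scn (array([378.5, 257.2]), [364, 245, 30, 22, 402])
scn (array([394.9, 286.5]), [347, 269, 93, 31, 893])
scn (array([269.4, 290.7]), [230, 276, 93, 24, 712])
```

View pics/crop0.png

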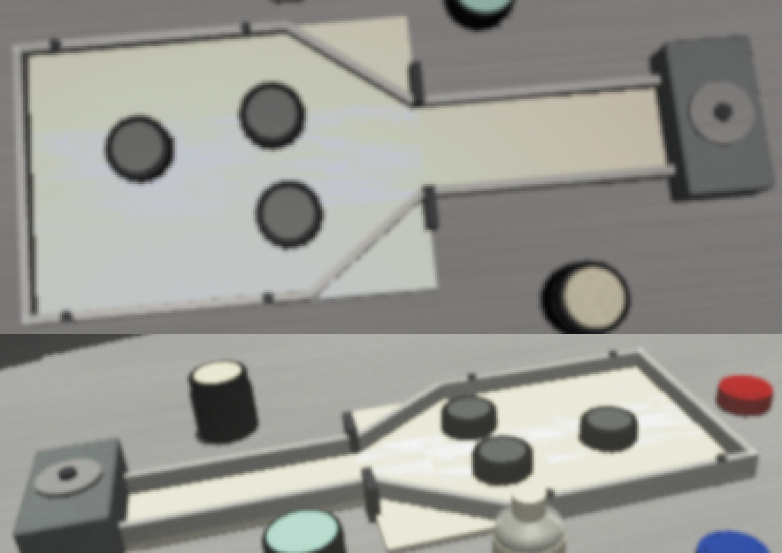

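The crop confirms it: three black discs with greyer centres lie flat in the hopper, and the lane is empty.

```bash
python3 - <<'E'
from h import *
np.set_printoptions(precision=1,suppress=True)
c=lambda L:[(x/2.3+180,y/2.3+200) for x,y in L]
T=c([(139,147),(272,114),(289,213)])
S=[(60+x/1.907,205+(y-334)/1.904) for x,y in [(609,416),(469,411),(502,449)]]
# pair by ray: print both pairings
print("tri",tri(T,[S[0],S[2],S[1]]))
P=plane("top",T,24); print("caps plane",P)
B=plane("top",c([(14,47),(22,322),(655,80),(668,171)]),22)
print("back corners, lane end walls z22",B)
# fit: back outer corners (-291,±101); lane wall outer tops at y=±36(ish centre 33)
bm=B[:2].mean(0);lm=B[2:].mean(0); d=(lm-bm)[:2]; d/=np.linalg.norm(d); 
print("dir",np.degrees(np.arctan2(d[1],d[0])),"len",np.linalg.norm(lm-bm), "width",np.linalg.norm(B[0]-B[1]))
F=np.array([[d[0],-d[1]],[d[1],d[0]]]) # columns x,y
o=bm[:2]+291*d; print("origin",o)
po=plane("top",c([(421,104),(425,188)]),22); print("posts feet-ish",po,(po[:,:2]-o)@F)
print("caps feeder",(P[:,:2]-o)@F)
nb=plane("top",[(390,192),(437,329),(303,178)],45); print("jars,bottle feeder",(nb[:,:2]-o)@F)
np.savez("f.npz",o=o,F=F)
E
```

```text
tri [[577.8 110.6  25.3]
 [593.5  13.4  23.1]
 [521.4   7.4  20.3]]
caps plane [[577.4 109.3  24. ]
 [593.   12.5  24. ]
 [520.7   6.4  24. ]]
back corners, lane end walls z22 [[ 660.   196.1   22. ]
 [ 462.2  197.    22. ]
 [ 593.9 -265.2   22. ]
 [ 527.3 -264.1   22. ]]
dir -90.06291581012245 len 461.2119089257604 width 197.86309355916552
origin [560.8 -94.5]
posts feet-ish [[591.2 -95.4  22. ]
 [530.2 -91.5  22. ]] [[  0.9  30.4]
 [ -2.9 -30.6]]
caps feeder [[-203.7   16.4]
 [-106.9   32.1]
 [-100.8  -40.2]]
jars,bottle feeder [[  52.2  111.2]
 [  97.6 -116.6]
 [ -88.9  148.3]]
```

Gate at world (561,-94) with feed along -y. The caps are at B (593,12), C (521,6) and A (577,109). I'll push B first, diagonally at yaw 70.

```bash
python3 -m handwheel '[[0,0,0,-8.1667],[0,0,0,-8.1667],[0,0,0,-8.1667],[0,0,0,-8.1667],[0,0,0,-8.1667],[0,0,0,-8.1667]]' 0.024
python3 -m handwheel '[[0.02,0.005,0,0],[0.04,0.01,0,0],[0.045,0.01,0,0],[0.045,0.01,0,0],[0.045,0.01,0,0],[0.045,0.01,0,0],[0.045,0.01,0,0],[0.045,0.01,0,0],[0.045,0.01,0,0],[0.045,0.01,0,0]]'
python3 -m handwheel '[[0.045,0.01,0,0],[0.045,0.01,0,0],[0.045,0.01,0,0],[0.045,0.01,0,0],[0.045,0.01,0.02,0],[0.035,0.01,0.03,0],[0.02,0.005,0.03,0],[0.01,0,0.02,0],[0,0,0,0],[0,0,0,0]]'
```

```text
time: 0.7
tool_pos: [215.1, -559.8, 230.6]
tcp_rot: [-180.0, -0.1, 70.3]
ft_force: [-0.6, -0.2, -0.5]
finger_gap: 24.0
grip_force: 0.0
time: 1.7
tool_pos: [448.5, -196.0, 231.0]
tcp_rot: [-180.0, -0.0, 70.0]
ft_force: [0.4, -0.3, -0.3]
finger_gap: 23.9
grip_force: 0.0
time: 2.7
tool_pos: [607.5, 52.1, 131.1]
tcp_rot: [-179.9, 0.0, 70.0]
ft_force: [-1.2, -0.8, 0.4]
finger_gap: 24.0
grip_force: 0.0
```

```bash
python3 -m handwheel '[[0,0,0.03,0],[0,0,0.04,0],[0,0,0.03,0],[0,0,0.015,0],[0,0,0.005,0],[0,0,0,0]]'
python3 - <<'E'
from h import *
for n in("top","scene"): cv2.imwrite(f"pics/{n}1.png",r.snapshot(n)[:,:,::-1])
a=cv2.imread("pics/top1.png")[190:350,180:520]; b=cv2.imread("pics/scene1.png")[205:320,60:470]
cv2.imwrite("pics/c1.png",np.vstack([cv2.resize(a,(680,320)),cv2.resize(b,(680,191))]))
E
```

```text
time: 3.3
tool_pos: [608.9, 51.8, 12.6]
tcp_rot: [179.9, -0.0, 70.0]
ft_force: [1.5, -0.3, 1.0]
finger_gap: 23.9
grip_force: 0.0
```

View pics/c1.png

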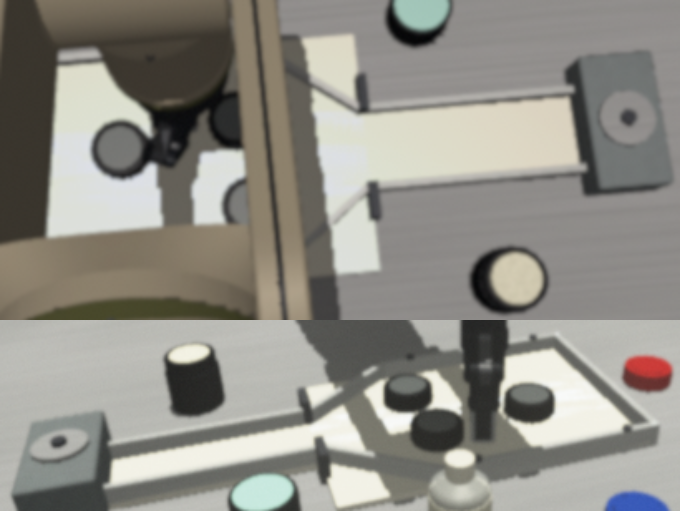

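The fingers stand just behind cap B, between A and B, and nothing has moved. Pushing B towards the gate.

```bash
python3 -m handwheel '[[0,0,0.003,0],[-0.004,0,0,0],[-0.006,0,0,0],[-0.006,0,0,0],[-0.007,0,0,0],[-0.008,0,0,0],[-0.008,0,0,0],[-0.008,0,0,0],[-0.008,0,0,0],[-0.008,0,0,0]]'
python3 -m handwheel '[[-0.008,0,0,0],[-0.008,0,0,0],[-0.008,0,0,0],[-0.006,0,0,0],[-0.004,0,0,0],[-0.002,0,0,0],[0,0,0,0]]'
python3 - <<'E'
from h import *
for n in("top","scene"): cv2.imwrite(f"pics/{n}2.png",r.snapshot(n)[:,:,::-1])
a=cv2.imread("pics/top2.png")[190:350,180:520]; b=cv2.imread("pics/scene2.png")[205:320,60:470]
cv2.imwrite("pics/c2.png",np.vstack([cv2.resize(a,(680,320)),cv2.resize(b,(680,191))]))
E
```

```text
time: 4.4
tool_pos: [586.3, -7.7, 8.4]
tcp_rot: [-180.0, -0.0, 70.0]
ft_force: [1.0, 1.0, 0.0]
finger_gap: 24.1
grip_force: 0.2
time: 5.1
tool_pos: [574.2, -40.9, 8.4]
tcp_rot: [-180.0, 0.0, 70.0]
ft_force: [-0.8, 0.4, 0.3]
finger_gap: 23.5
grip_force: 0.0
```

View pics/c2.png

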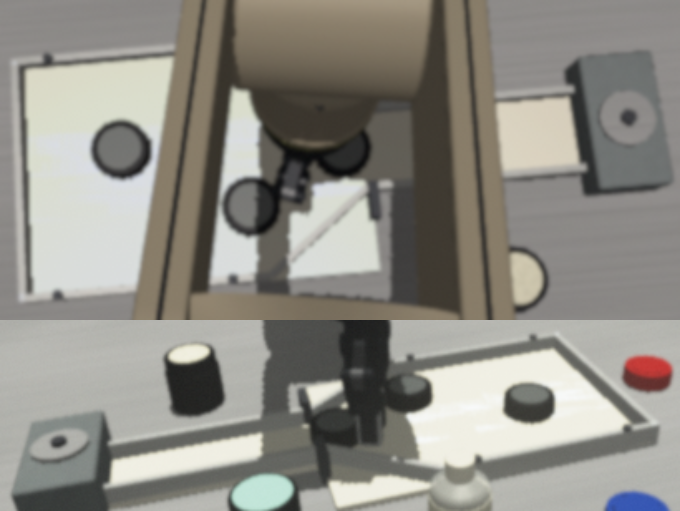

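B is at the gate mouth (top crop 343,148), held by the two fingertips; C (250,205) and A (121,148) have not moved. Now I'll back off, straighten to yaw 90, narrow the fingers and push B through.

```bash
python3 -m handwheel '[[0.006,0,0,0],[0.006,0,0,0],[0,0,0,-7],[0,0,0,-7],[0,0,0,-6],[0,-0.008,0,0],[0,-0.008,0,0],[0,0,0,0]]' 0.01
python3 -m handwheel '[[-0.004,0,0,0],[-0.006,0,0,0],[-0.008,0,0,0],[-0.009,0,0,0],[-0.009,0,0,0],[-0.009,0,0,0],[-0.009,0,0,0],[-0.009,0,0,0],[-0.008,0,0,0],[-0.007,0,0,0]]'
python3 -m handwheel '[[-0.005,0,0,0],[-0.004,0,0,0],[-0.002,0,0,0],[0,0,0,0]]'
python3 - <<'E'
from h import *
for n in("top","scene"): cv2.imwrite(f"pics/{n}3.png",r.snapshot(n)[:,:,::-1])
a=cv2.imread("pics/top3.png")[190:350,180:520]; b=cv2.imread("pics/scene3.png")[205:320,60:470]
cv2.imwrite("pics/c3.png",np.vstack([cv2.resize(a,(680,320)),cv2.resize(b,(680,191))]))
E
```

```text
time: 6.0
tool_pos: [560.8, -29.1, 7.9]
tcp_rot: [-179.9, -0.0, 89.9]
ft_force: [-0.0, -0.2, 0.4]
finger_gap: 10.0
grip_force: 0.0
time: 7.0
tool_pos: [562.4, -108.3, 8.4]
tcp_rot: [-180.0, -0.0, 90.0]
ft_force: [0.4, 0.7, -0.3]
finger_gap: 10.1
grip_force: 0.2
time: 7.4
tool_pos: [562.4, -118.6, 8.4]
tcp_rot: [-180.0, 0.0, 90.0]
ft_force: [0.8, 0.1, -0.2]
finger_gap: 10.1
grip_force: 0.0
```

View pics/c3.png

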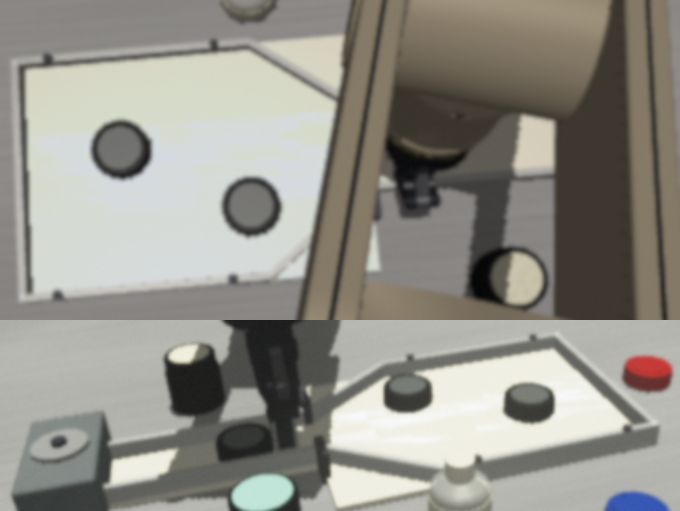

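B lies in the lane well past the gate. C is next, from behind it at yaw 115.

```bash
python3 -m handwheel '[[0.006,0,0,0],[0.006,0,-0.01,0],[0.003,0,-0.02,0],[0.02,0,-0.02,0],[0.03,-0.01,-0.01,0],[0.03,-0.015,0,0],[0.03,-0.015,0,0],[0.025,-0.015,0,0],[0.015,-0.005,0,0],[0,0,0,0]]'
python3 -m handwheel '[[0,0,0,-8.5],[0,0,0,-8.5],[0,0,0,-8],[0,0,0,0],[0,0,0,0]]' 0.024
```

```text
time: 8.5
tool_pos: [502.0, 48.5, 69.0]
tcp_rot: [180.0, -0.0, 90.2]
ft_force: [0.2, -0.7, 0.3]
finger_gap: 9.9
grip_force: 0.0
time: 9.0
tool_pos: [502.9, 45.9, 68.7]
tcp_rot: [180.0, 0.0, 114.7]
ft_force: [0.1, -0.6, -0.3]
finger_gap: 23.9
grip_force: 0.0
```

```bash
python3 -m handwheel '[[0,0,0.02,0],[0,0,0.025,0],[0,0,0.01,0],[0,0,0.005,0],[0,0,0,0]]'
python3 -m handwheel '[[-0.004,0,0,0],[-0.006,0,0,0],[-0.006,0,0,0],[-0.007,0,0,0],[-0.008,0,0,0],[-0.008,0,0,0],[-0.008,0,0,0],[-0.008,0,0,0],[-0.008,0,0,0],[-0.008,0,0,0]]'
python3 -m handwheel '[[-0.008,0,0,0],[-0.007,0,0,0],[-0.006,0,0,0],[-0.004,0,0,0],[-0.002,0,0,0],[0,0,0,0]]'
python3 - <<'E'
from h import *
for n in("top","scene"): cv2.imwrite(f"pics/{n}4.png",r.snapshot(n)[:,:,::-1])
a=cv2.imread("pics/top4.png")[190:350,180:520]; b=cv2.imread("pics/scene4.png")[205:320,60:470]
cv2.imwrite("pics/c4.png",np.vstack([cv2.resize(a,(680,320)),cv2.resize(b,(680,191))]))
E
```

```text
time: 9.5
tool_pos: [502.1, 46.4, 8.1]
tcp_rot: [-179.9, -0.0, 114.9]
ft_force: [0.2, -1.0, 0.6]
finger_gap: 23.9
grip_force: 0.0
time: 10.5
tool_pos: [532.6, -18.5, 8.4]
tcp_rot: [-180.0, -0.0, 115.0]
ft_force: [-0.0, 0.4, 0.4]
finger_gap: 24.2
grip_force: 0.3
time: 11.1
tool_pos: [543.8, -42.5, 8.4]
tcp_rot: [-180.0, 0.0, 115.0]
ft_force: [0.6, -0.4, -0.2]
finger_gap: 24.3
grip_force: 0.0
```

View pics/c4.png

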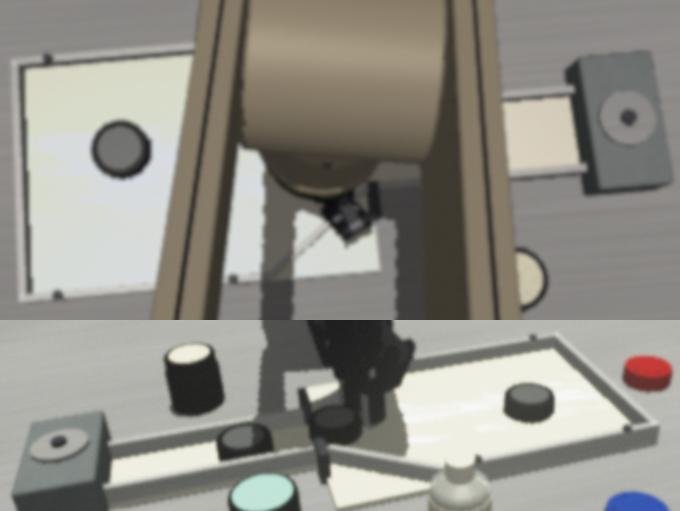

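C is at the gate mouth (scene crop 335,418), centred, and B is clear ahead in the lane. Pushing C through.

```bash
python3 -m handwheel '[[0.006,0,0,0],[0.006,0,0,0],[0,0,0,8.5],[0,0,0,8.5],[0,0,0,8],[0,0.008,0,0],[0,0.008,0,0],[0,0.005,0,0],[0,0,0,0]]' 0.01
python3 -m handwheel '[[-0.004,0,0,0],[-0.006,0,0,0],[-0.008,0,0,0],[-0.009,0,0,0],[-0.009,0,0,0],[-0.009,0,0,0],[-0.009,0,0,0],[-0.009,0,0,0],[-0.007,0,0,0],[-0.007,0,0,0]]'
python3 -m handwheel '[[-0.005,0,0,0],[-0.004,0,0,0],[-0.002,0,0,0],[0,0,0,0]]'
python3 - <<'E'
from h import *
for n in("top","scene"): cv2.imwrite(f"pics/{n}5.png",r.snapshot(n)[:,:,::-1])
a=cv2.imread("pics/top5.png")[190:350,180:520]; b=cv2.imread("pics/scene5.png")[205:320,60:470]
cv2.imwrite("pics/c5.png",np.vstack([cv2.resize(a,(680,320)),cv2.resize(b,(680,191))]))
print([x for x in blobs(cv2.imread("pics/top5.png"),110,(200,225,330,330),300)])
for x in blobs(cv2.imread("pics/top5.png"),110,(200,225,320,330),300): print(plane("top",[x[0]],24))
E
```

```text
time: 12.1
tool_pos: [560.8, -31.4, 8.6]
tcp_rot: [180.0, 0.0, 90.1]
ft_force: [0.4, -0.1, 0.1]
finger_gap: 9.6
grip_force: 0.0
time: 13.1
tool_pos: [559.7, -109.1, 8.4]
tcp_rot: [-180.0, -0.0, 90.0]
ft_force: [-0.3, 0.4, 0.6]
finger_gap: 10.2
grip_force: 0.2
time: 13.5
tool_pos: [559.7, -119.6, 8.4]
tcp_rot: [180.0, 0.0, 90.0]
ft_force: [-0.1, 0.1, -0.3]
finger_gap: 10.1
grip_force: 0.0
[(array([241. , 265.3]), [226, 251, 29, 28, 367])]
[[575.04133488 108.46218009  24.        ]]
```

View pics/c5.png

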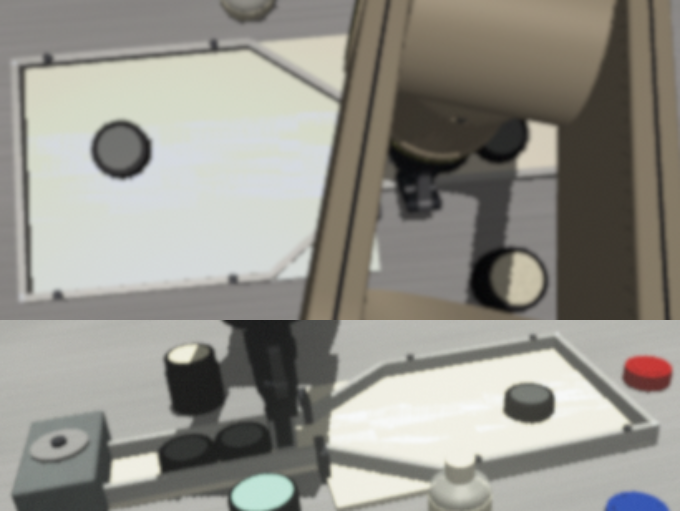

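Two caps are in the lane, touching, both past the gate. The third is at (577,109).

```bash
python3 -m handwheel '[[0.006,0,0,0],[0.006,0,-0.01,0],[0.003,0,-0.02,0],[0.02,0,-0.02,0],[0.035,0.003,-0.01,0],[0.04,0.003,0,0],[0.04,0.003,0,0],[0.04,0.004,0,0],[0.035,0.004,0,0],[0.03,0.004,0,0]]'
python3 -m handwheel '[[0.015,0,0,0],[0.003,0,0,5],[0,0,0,0],[0,0,0,0]]' 0.024
```

```text
time: 14.6
tool_pos: [580.5, 138.4, 69.4]
tcp_rot: [180.0, -0.0, 90.1]
ft_force: [-0.8, -0.6, 0.2]
finger_gap: 9.6
grip_force: 0.0
time: 15.0
tool_pos: [580.6, 153.3, 68.6]
tcp_rot: [180.0, 0.0, 85.1]
ft_force: [0.1, -0.9, 0.0]
finger_gap: 24.2
grip_force: 0.0
```

```bash
python3 -m handwheel '[[0,0,0.02,0],[0,0,0.025,0],[0,0,0.01,0],[0,0,0.005,0],[0,0,0,0]]'
python3 -m handwheel '[[-0.004,0,0,0],[-0.006,0,0,0],[-0.006,0,0,0],[-0.008,0,0,0],[-0.008,0,0,0],[-0.008,0,0,0],[-0.008,0,0,0],[-0.008,0,0,0],[-0.008,0,0,0],[-0.008,0,0,0]]'
python3 -m handwheel '[[-0.008,0,0,0],[-0.008,0,0,0],[-0.008,0,0,0],[-0.008,0,0,0],[-0.008,0,0,0],[-0.008,0,0,0],[-0.008,0,0,0],[-0.008,0,0,0],[-0.008,0,0,0],[-0.008,0,0,0]]'
python3 -m handwheel '[[-0.008,0,0,0],[-0.008,0,0,0],[-0.008,0,0,0],[-0.006,0,0,0],[-0.005,0,0,0],[-0.002,0,0,0],[0,0,0,0]]'
python3 - <<'E'
from h import *
for n in("top","scene"): cv2.imwrite(f"pics/{n}6.png",r.snapshot(n)[:,:,::-1])
a=cv2.imread("pics/top6.png")[190:350,180:520]; b=cv2.imread("pics/scene6.png")[205:320,60:470]
cv2.imwrite("pics/c6.png",np.vstack([cv2.resize(a,(680,320)),cv2.resize(b,(680,191))]))
E
```

```text
time: 15.5
tool_pos: [580.4, 153.1, 8.1]
tcp_rot: [-179.9, 0.0, 85.0]
ft_force: [-0.5, -0.3, -0.7]
finger_gap: 24.3
grip_force: 0.0
time: 16.5
tool_pos: [574.3, 81.2, 8.4]
tcp_rot: [-180.0, -0.0, 85.0]
ft_force: [0.3, 0.3, 0.3]
finger_gap: 23.8
grip_force: 0.3
time: 17.5
tool_pos: [567.4, 1.5, 8.4]
tcp_rot: [-180.0, -0.0, 85.0]
ft_force: [0.4, -0.5, 0.7]
finger_gap: 24.2
grip_force: 0.2
time: 18.2
tool_pos: [564.2, -35.0, 8.4]
tcp_rot: [-180.0, 0.0, 85.0]
ft_force: [-0.1, 0.1, -0.2]
finger_gap: 24.2
grip_force: 0.0
```

View pics/c6.png

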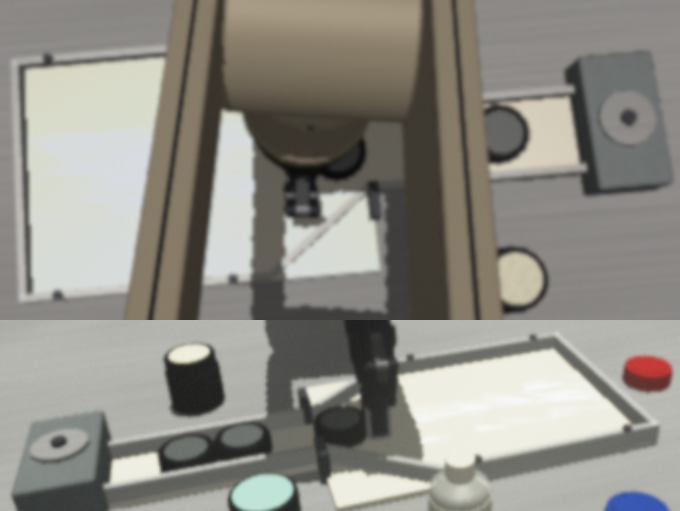

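The third cap is at the gate mouth, and the other two are well past it.

```bash
python3 -m handwheel '[[0.005,0,0,0],[0.005,0,0,0],[0,0,0,-5],[0,-0.004,0,0],[0,0,0,0],[0,0,0,0]]' 0.01
python3 -m handwheel '[[-0.004,0,0,0],[-0.006,0,0,0],[-0.008,0,0,0],[-0.008,0,0,0],[-0.008,0,0,0],[-0.008,0,0,0],[-0.008,0,0,0],[-0.008,0,0,0],[-0.008,0,0,0],[-0.006,0,0,0]]'
python3 -m handwheel '[[-0.005,0,0,0],[-0.003,0,0,0],[0,0,0,0]]'
python3 -m handwheel '[[0.005,0,0,0],[0.008,0,0,0],[0.005,0,-0.02,0],[0,0,-0.04,0],[0.02,0,-0.04,0],[0.04,0,-0.04,0],[0.045,0,-0.03,0],[0.045,0,0,0],[0.045,0,0,0],[0.04,0,0,0]]'
python3 -m handwheel '[[0.045,0,0,0],[0.045,0,0,0],[0.03,0,0,0],[0.02,0,0,0],[0,0,0,0]]'
python3 - <<'E'
from h import *
for n in("top","scene"): cv2.imwrite(f"pics/{n}7.png",r.snapshot(n)[:,:,::-1])
a=cv2.imread("pics/top7.png")[190:350,180:520]; b=cv2.imread("pics/scene7.png")[205:320,60:470]
cv2.imwrite("pics/c7.png",np.vstack([cv2.resize(a,(680,320)),cv2.resize(b,(680,191))]))
f=np.load("f.npz")
for x in blobs(cv2.imread("pics/top7.png"),110,(365,240,466,285),100): print(x,(plane("top",[x[0]],24)[:,:2]-f['o'])@f['F'])
E
```

```text
time: 18.9
tool_pos: [560.9, -24.5, 8.4]
tcp_rot: [-180.0, -0.0, 89.9]
ft_force: [1.1, -0.4, -0.1]
finger_gap: 9.9
grip_force: 0.0
time: 19.9
tool_pos: [561.1, -97.5, 8.4]
tcp_rot: [180.0, 0.0, 90.0]
ft_force: [-0.3, 0.9, 0.1]
finger_gap: 9.8
grip_force: 0.3
time: 20.2
tool_pos: [561.1, -105.1, 8.4]
tcp_rot: [180.0, 0.0, 90.0]
ft_force: [-0.7, 0.2, 0.8]
finger_gap: 9.6
grip_force: 0.0
time: 21.2
tool_pos: [560.5, 143.3, 172.0]
tcp_rot: [180.0, -0.0, 90.1]
ft_force: [0.5, -0.5, 0.2]
finger_gap: 10.2
grip_force: 0.0
time: 21.7
tool_pos: [559.7, 283.8, 171.2]
tcp_rot: [-180.0, -0.0, 90.2]
ft_force: [-0.8, -1.2, -0.2]
finger_gap: 10.0
grip_force: 0.0
(array([427. , 280.2]), [375, 276, 91, 9, 156]) [[ 97.7805944  -37.04994804]]
```

View pics/c7.png

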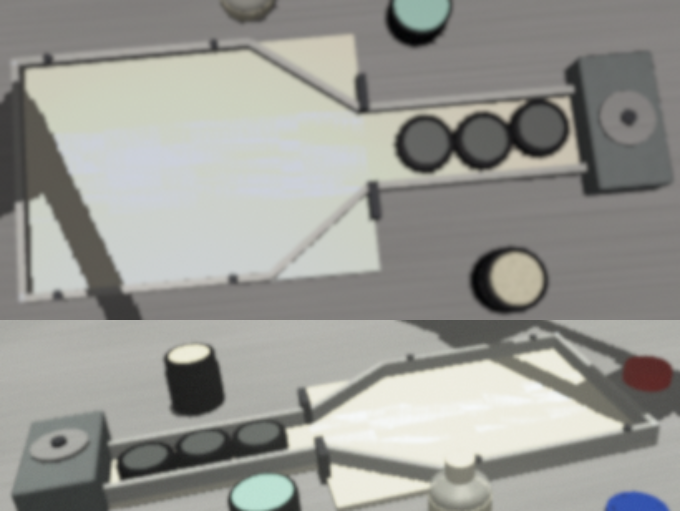

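All three caps lie flat in the lane. The rear edge of the last one (crop x about 396) is well past the posts (about 370). The jars and the bottle have not moved, and the robot is clear.

```bash
python3 -c "
from bench import r
print(r.hand_in())"
```

```text
the job is handed in; nothing more can be done
None
```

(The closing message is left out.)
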